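# Press the jar lid home and put the jar on the check scale

## Task

One of the three cream jars has its push-on lid standing proud, with the white neck showing below it. While that jar stands on the bench, press its lid down fully home so that no neck shows; only then stand the jar upright in the middle of the scale's round raised pan, lid still home, and let go. Leave the other two jars standing where they are.

Things in the scene. Friction and masses are not known exactly. Their poses are not given: they have to be found in the camera images.
- jar: the jar with the proud lid: pink cylinder 52 mm across and 52 mm high, loose, about 0.18 kg with its lid, with a white neck 42 mm across above it; 84 mm high over all with the lid home, up to 102 mm before. Origin: centre of the underside, z up along the jar
- lid (a joint): how far the lid stands off its home position, in m: 0 = fully home (lid meets the jar body), starts at 0.012 to 0.018. The lid stays wherever it is left; it takes about 8 N, straight down, to slide it, and it comes to a hard stop at 0. Slides along the jar's axis and cannot come off (stop at 0.020); pulling it with less than 8 N lifts the jar
- lid_top (a point): centre of the flat top of that lid, a pink cylinder 52 mm across and 32 mm high; 84 mm above the jar's origin when home
- jar_b: another such jar, lid already home: one 52 mm by 84 mm cylinder. Origin: centre of the underside
- jar_c: a third such jar, lid already home, same size and origin
- scale: bench scale, fixed: black box 150 mm (x) by 180 mm (y), 44 mm high, with a stem and a round metal pan above it. Origin: centre of the underside, z up; display on its -x side
- pan (a point): centre of the top of the scale's pan, a flat metal disc 80 mm across, without rim, 8 mm thick, its top 78 mm above the bench
Mind the look-alikes: they are no part of the job. Leave any blue or purple look-alike of the jar alone.

How it is judged:
By the outcome, as a careful person would: the job done as asked, in the order asked, and still so for the second after the job is handed in, with the robot touching nothing.
It also fails if it takes over 45 s, if anything falls off the work surface, if the arm or the gripper's body presses on something with over 40 N, if the wrist force passes 120 N, or if a joint passes its speed limit or range.

## Robot

A 6-joint arm with a two-finger parallel gripper is mounted at the origin on the work surface. World frame = base frame: x ahead of the robot, y to its left, z up, the work surface at z = 0. Lengths are in mm, angles in rad, forces in N, time in s.
With the tool pointing down it reaches from about 325 to 775 mm from the base axis. Payload 9.3 kg.
Tool frame: the origin (TCP) lies on the centre line of the jaws, within the pads' length; the fingertips stand 8 mm ahead of it and the grasp point (between the pads) lies 11 mm behind it; z points along the fingers, y is the line along which they close (so a half turn about z gives the same grasp; the last joint's range is limited). The gripper opens to 85 mm and grips with 20 to 120 N. Pads are 22 mm wide; open, the fingers measure 114 mm over their backs; the gripper's body (76 mm by 85 mm) begins 54 mm behind the grasp point. The pads swing forward as they close: fully open they stand 13 mm farther back than shut.
Start: joints at [-1.311, 0.259, 0.021, 1.334, 0, 1.418], TCP at [220.64, -503.8, 212.379] pointing down, gripper open.
Joint ranges: [-3.04, 3.04], [-0.91, 1.82], [-1.04, 1.36], [-1.92, 1.95], [-1.52, 1.45], [-3.14, 3.14]. Speed limits (rad/s): [2.22, 2.22, 2.79, 3.14, 3.14, 3.14].

## Interface

Orientations are given as a rotation vector (axis times angle).
In Python, from workcell import * gives the robot as it stands.
- The arm moves only by the tool carry_out, never from a script. Its argument "deltas" is text: rows parted by semicolons, each of 4 numbers parted by spaces: the shift along the tool's x, y, z in units of 50 mm (1.0 is 50 mm), then the turn about the tool's z in units of 30 degrees (1.0 is 30 degrees). In form: dx dy dz spin; .... A call has 1 to 20 rows; each row shifts and turns the commanded pose from where the row before left it, along the tool's axes as they then stand; what a row does not reach is not made up. A row lasts 1/8 s, in which the tool goes at most 62.5 mm and 10.7 degrees, less where a joint would pass 70% of its speed; a pose out of reach is approached as far as the arm can. A call with a number of a shift or a turn outside -1 to 1 is refused whole. A call with a gripper value outside its range is refused whole. "gripper" is the closure, from -1 (fully open) to 1 (shut), set as the call begins (left out, the last holds). The fingers move at their own pace and stop on an object; the grip force is fixed at half the most. Time passes only in rows, so rows that do not move let the fingers close. It gives the time, the measured TCP pose, the force, the opening and the grip force at its end, in the units of the state.
- get_state(): the state, without advancing time (a new reading comes with each control period).
- snapshot(name): name is "scene" or "top"; returns the picture (384x512x3 uint8, blue, green, red); there is no depth.
- get_calibration(name): a dict with "fov_y" (degrees; the focal length in pixels is half the picture's height over the tangent of half this angle, whatever the lens; pixels are square), "cx", "cy" (the principal point, pixels), "k1" (the pictures are not rectified: a ray, as slopes to the right and down, at radius r is drawn at 1 + k1 r^2 times it, then the intrinsics apply), "xyz" and "orientation" of the camera in the world. Camera axes: x right, y down, z forward; pixel columns grow to the right and rows downward; lengths in mm; the calibration is good to about 2 mm. A picture is of the moment at which its call begins. get_calibration takes no time and is no camera call.
- hand_in(): hands the job in; it is judged then, once.
Trained networks look in the newest picture that a camera, given by its name, has taken for a name from the list of things; names that differ only in an ending like _2 or _b are one class to them, and where a whole thing is asked for, a point or a joint stands for the part that bears it (a point fixed in the world has none). Each returns a list of dicts, best first, with "score" (0 to 1); they miss things now and then, are a little off and sometimes report something else, mostly with a low value. They report only what shows in the picture. A call takes as long as a camera call. They do not tell look-alikes from the thing itself.
- recognise(camera, target): "pixel" ([column, row] in pixels, amid what is visible of it).
- cut_out(camera, target): "pixels" (384x512 bool, what is visible of it) and "pixel" ([column, row] in pixels, amid what is visible of it).
The state is a dict: "time": time; "joints": joint angles; "dq": joint speeds; "joint_efforts": joint torques, N m; "position": TCP position; "eef_rot": TCP orientation; "force": force on the tool from outside, world axes, zero at the start; "wrist_torque": the same for the moment, N m; "gripper_width": finger opening in mm; "finger_force": force on a finger pad.
Only numpy, scipy, OpenCV 4.12 (cv2) and the standard library are available. Lean on these libraries where they do the work, as an engineer would, in place of code of your own. Each camera call takes 0.05 s, during which the arm holds its last target. There are 200 camera calls.

## Working session

There is one attempt and no reset: what is moved stays moved. The work goes in short steps, Python scripts to look and compute and a tool call to move; the robot and the scene stay as the last step left them, time stands still between calls to the robot, and variables do not carry over. Pictures are saved under pics/ and viewed, at most 10 in all, crops included, and the job is handed in when it is done.

Besides the shell and the picture viewer there is one more tool, called after ">>>" by a JSON object that holds its "api" and its "payload", one argument or row to a line. carry_out: Moves the arm, as the interface text tells. Its arguments: {"type":"object","properties":{"deltas":{"type":"string"},"gripper":{"type":"number"}},"required":["deltas"]}

```bash
mkdir -p pics; cat > h.py <<'E'
from workcell import *
import numpy as np, cv2
from scipy.spatial.transform import Rotation as R
def cam(n):
    c=get_calibration(n); f=192/np.tan(np.radians(c['fov_y'])/2)
    o=np.array(c['orientation'],float); M=R.from_rotvec(o).as_matrix() if o.size==3 else (o.reshape(3,3) if o.size==9 else None)
    return c,f,M,np.array(c['xyz'],float)
def ray(n,p):
    c,f,M,t=cam(n); d=np.array([(p[0]-c['cx'])/f,(p[1]-c['cy'])/f]); u=d.copy()
    for _ in range(20): u=d/(1+c['k1']*(u@u))
    return t,M@np.array([u[0],u[1],1])
def at_z(n,p,z):
    t,d=ray(n,p); return t+d*(z-t[2])/d[2]
def proj(n,X):
    c,f,M,t=cam(n); q=M.T@(np.array(X,float)-t); u=q[:2]/q[2]; u=u*(1+c['k1']*(u@u))
    return u*f+[c['cx'],c['cy']]
E
python3 - <<'E'
from h import *
for n in ['scene','top']:
    print(get_calibration(n)); im=snapshot(n); cv2.imwrite(f'pics/{n}0.png',im)
    for t in ['jar','lid','jar_b','scale']:
        print(n,t,[(np.round(r['pixel']),round(r['score'],2)) for r in recognise(n,t)])
print(get_state())
a=cv2.imread('pics/scene0.png');b=cv2.imread('pics/top0.png')
cv2.imwrite('pics/both.png',np.vstack([a,b])[:,:] if 0 else cv2.resize(np.hstack([a,b]),(800,300)))
E
```

```text
{'fov_y': 56.580596331621436, 'cx': 260.91587715579146, 'cy': 193.17857370935525, 'k1': -0.034510135737549574, 'xyz': array([780.71940261, 530.37611091, 836.6140709 ]), 'orientation': array([-0.69883986, -2.71997028,  0.98564119])}
scene jar [(array([247., 135.]), 0.94), (array([266., 120.]), 0.89), (array([189., 193.]), 0.88), (array([224., 153.]), 0.75), (array([247., 189.]), 0.74), (array([190., 158.]), 0.71), (array([212., 134.]), 0.68)]
scene lid [(array([268., 120.]), 0.78), (array([250., 130.]), 0.71), (array([223., 149.]), 0.7), (array([193., 153.]), 0.64), (array([312., 293.]), 0.22)]
scene jar_b [(array([247., 135.]), 0.94), (array([266., 120.]), 0.89), (array([189., 193.]), 0.88), (array([224., 153.]), 0.75), (array([247., 189.]), 0.74), (array([190., 158.]), 0.71), (array([212., 134.]), 0.68)]
scene scale [(array([314., 296.]), 0.89)]
{'fov_y': 53.54077333447667, 'cx': 260.46776139851147, 'cy': 190.49247280979566, 'k1': -0.07976025123657336, 'xyz': array([401.16750826, -31.6191986 , 958.93696364]), 'orientation': array([-2.18581312,  2.1476296 , -0.06648719])}
top jar [(a
[... 506 characters left out ...]
.]), 0.23)]
{'time': 0.5, 'joints': array([-1.31060098e+00,  2.58616591e-01,  2.14504372e-02,  1.33370382e+00,
       -2.39387640e-05,  1.41820733e+00]), 'dq': array([-0.00278691, -0.00039784,  0.00179523, -0.00175927,  0.00183367,
       -0.00030154]), 'joint_efforts': array([-1.62566226e-03, -5.54932201e+01,  3.44537437e+01,  1.70203897e-03,
       -2.09587251e-04,  7.01756893e-07]), 'position': array([ 220.62574611, -503.77918199,  212.35017308]), 'eef_rot': array([-3.07484677e+00, -6.43791726e-01,  4.37688274e-05]), 'force': array([0.18527816, 0.59369629, 0.70014865]), 'wrist_torque': array([ 0.00698282, -0.03031572,  0.04427627]), 'finger_force': 0.0, 'gripper_width': 85.32408004385996}
```

View pics/scene0.png

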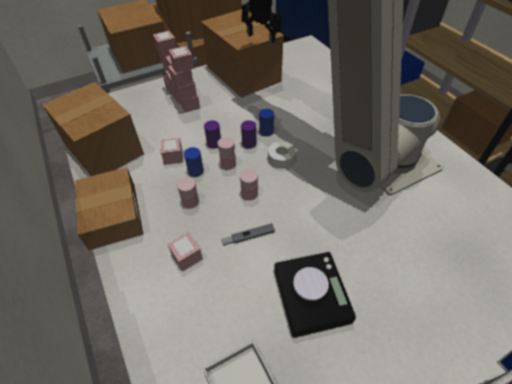

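View pics/top0.png

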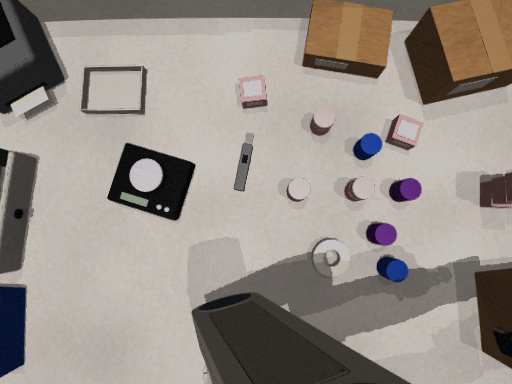

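The pink jars are at scene (189,193), (227,153) and (248,184), and at top (322,121), (361,188) and (299,189). The blue and purple cylinders are look-alikes, and the pan is at scene (311,283). I'll enlarge a crop to find the jar with the white neck showing.

```bash
python3 - <<'E'
from h import *
a=cv2.imread('pics/scene0.png');b=cv2.imread('pics/top0.png')
A=cv2.resize(a[130:215,165:285],None,fx=5,fy=5,interpolation=cv2.INTER_CUBIC)[:, :600]
A=cv2.resize(A,(480,340)); B=cv2.resize(b[90:215,280:400],(320,340),interpolation=cv2.INTER_CUBIC)
cv2.imwrite('pics/crop.png',np.hstack([A,B]))
# predicted tops
for p in [(322,117),(361,188),(299,189)]:
    X=at_z('top',p,84); print(np.round(X), proj('scene',X).round(1), proj('scene',[X[0],X[1],0]).round(1))
P=at_z('top',(146,175),78); print('pan',P.round(1),at_z('scene',(311,283.5),78).round(1))
E
```

```text
[ 651. -152.   84.] [185.8 184.1] [190.5 202.6]
[ 485. -242.   84.] [225.7 145.3] [227.7 164.4]
[480. -99.  84.] [248.3 174.5] [249.2 193.2]
pan [508.1 261.3  78. ] [508.8 266.5  78. ]
```

View pics/crop.png

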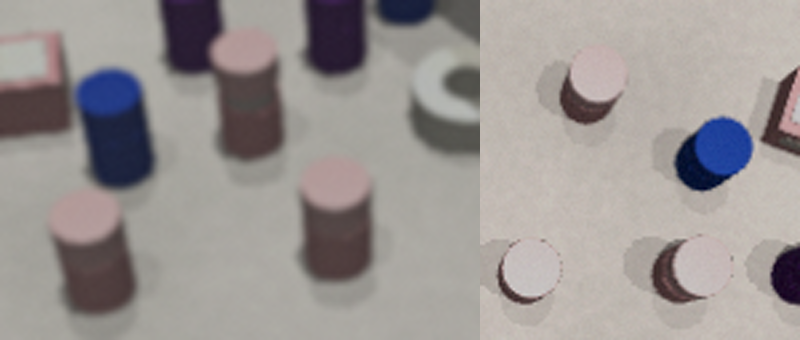

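The taller jar at scene (227,153) / top (361,188) shows a grey-white neck band. The other two, at scene (189,193) and (248,184), have only a thin seam, so (227,153) is the target. Next I'll refine its position, the neighbours' and the pan's.

```bash
cat > m.py <<'E'
from h import *
from scipy.optimize import least_squares
def hull(X,z0,z1,r):
    a=np.linspace(0,2*np.pi,40); return [[X[0]+r*np.cos(t),X[1]+r*np.sin(t),z] for z in (z0,z1) for t in a]
def mask_cyl(n,X,z0,z1,r,s=4):
    p=np.array([proj(n,q) for q in hull(X,z0,z1,r)])
    m=np.zeros((384*s,512*s),np.uint8); cv2.fillConvexPoly(m,cv2.convexHull(((p+.5)*s).astype(np.int32)),1)
    return cv2.resize(m.astype(np.float32),(512,384),interpolation=cv2.INTER_AREA)
def iou(a,b): return np.minimum(a,b).sum()/np.maximum(a,b).sum()
E
python3 - <<'E'
from m import *
from scipy.optimize import minimize
masks={}
for n in ['scene','top']:
    snapshot(n); masks[n]=cut_out(n,'jar')
def near(n,p):
    c=[r for r in masks[n] if np.linalg.norm(np.array(r['pixel'])-p)<12]
    return c[0]['pixels'].astype(np.float32) if c else None
for nm,g in {'pinkT':(485,-242),'pinkL':(651,-152),'pinkR':(480,-99)}.items():
    ms={n:near(n,proj(n,[*g,42])) for n in masks}
    f=lambda v:-sum(iou(mask_cyl(n,v,0,v[2],26),m) for n,m in ms.items() if m is not None)
    r=minimize(f,[*g,90],method='Nelder-Mead',options=dict(initial_simplex=[[*g,90],[g[0]+8,g[1],90],[g[0],g[1]+8,90],[*g,100]],xatol=.3,fatol=1e-4))
    print(nm,{n:m is not None for n,m in ms.items()},r.x.round(1),round(-r.fun,3))
    for n,m in ms.items():
        if m is not None:
            r=minimize(lambda v:-iou(mask_cyl(n,v,0,r.x[2] if 0 else 90,26),m),g,method='Nelder-Mead',options=dict(xatol=.3));print('  ',n,r.x.round(1),r.fun.round(3))
for nm,p in {'blue':(369,144),'purpR':(409,189),'purpB':(384,233),'blueB':(396,270)}.items(): print(nm,at_z('top',p,80).round())
for n,p in (('top',(146,175)),('scene',(311,283))):
    im=snapshot(n).astype(int); m=(im.min(2)>120).astype(np.uint8); 
    _,l=cv2.connectedComponents(m); k=l[p[1],p[0]]; q=(l==k).astype(np.uint8); c,_=cv2.findContours(q,cv2.RETR_EXTERNAL,cv2.CHAIN_APPROX_NONE)
    e=cv2.fitEllipse(max(c,key=len)); print(n,q.sum(),e,at_z(n,e[0],78).round(1))
E
```

```text
Traceback (most recent call last):
  File "m.py", line 6, in mask_cyl
    p=np.array([proj(n,q) for q in hull(X,z0,z1,r)])
                ~~~~^^^^^
  File "h.py", line 15, in proj
    c,f,M,t=cam(n); q=M.T@(np.array(X,float)-t); u=q[:2]/q[2]; u=u*(1+c['k1']*(u@u))
            ~~~^^^
  File "h.py", line 5, in cam
    c=get_calibration(n); f=192/np.tan(np.radians(c['fov_y'])/2)
ValueError: time passes only in moves, steps and waits
```

```bash
sed -i 's/^def cam(n):/from functools import lru_cache\n@lru_cache\ndef cam(n):/' h.py
python3 - <<'E'
from m import *
from scipy.optimize import minimize
masks={}
for n in ['scene','top']:
    im=snapshot(n); masks[n]=cut_out(n,'jar'); masks[n+'i']=im.astype(int)
C=['scene','top']
def near(n,p):
    c=[r for r in masks[n] if np.linalg.norm(np.array(r['pixel'])-p)<12]
    return c[0]['pixels'].astype(np.float32) if c else None
for nm,g in {'pinkT':(485,-242),'pinkL':(651,-152),'pinkR':(480,-99)}.items():
    ms={n:near(n,proj(n,[*g,42])) for n in C}
    f=lambda v:-sum(iou(mask_cyl(n,v,0,v[2],26),m) for n,m in ms.items() if m is not None)
    r=minimize(f,[*g,90],method='Nelder-Mead',options=dict(initial_simplex=[[*g,90],[g[0]+8,g[1],90],[g[0],g[1]+8,90],[*g,100]],xatol=.3,fatol=1e-4))
    print(nm,{n:m is not None for n,m in ms.items()},r.x.round(1),round(-r.fun,3))
for nm,p in {'blue':(369,144),'purpR':(409,189),'purpB':(384,233),'blueB':(396,270)}.items(): print(nm,at_z('top',p,80).round())
for n,p in (('top',(146,175)),('scene',(311,283))):
    m=(masks[n+'i'].min(2)>120).astype(np.uint8)
    _,l=cv2.connectedComponents(m); q=(l==l[p[1],p[0]]).astype(np.uint8); c,_=cv2.findContours(q,cv2.RETR_EXTERNAL,cv2.CHAIN_APPROX_NONE)
    e=cv2.fitEllipse(max(c,key=len)); print(n,q.sum(),e,at_z(n,e[0],78).round(1))
print(get_state()['time'])
E
```

```text
pinkT {'scene': True, 'top': True} [ 485.9 -246.3   88.7] 1.836
pinkL {'scene': True, 'top': True} [ 651.8 -156.8   79.6] 1.863
pinkR {'scene': True, 'top': True} [481.9 -98.9  79.6] 1.878
blue [ 589. -263.   80.]
purpR [ 485. -356.   80.]
purpB [ 382. -296.   80.]
blueB [ 298. -324.   80.]
top 857 ((145.6072540283203, 174.75001525878906), (31.718276977539062, 32.597450256347656), 37.55481719970703) [508.7 262.3  78. ]
scene 869 ((310.4964294433594, 283.01373291015625), (30.697011947631836, 34.171424865722656), 114.6772232055664) [509.1 264.9  78. ]
0.9
```

>>> {"api": "carry_out", "payload": {
  "deltas": "0 0 0 -0.34; 0 0 0 -0.34; 0 0 0 -0.34; 0 0 0 -0.33; 0 0 0 -0.33; 0 0 0 -0.32; 0 0 0 0; 0 0 0 0",
  "gripper": 1
}}

```text
time: 1.9
position: [220.6, -503.8, 212.4]
eef_rot: [2.345, 2.091, -0.0]
force: [1.1, -0.2, -0.7]
gripper_width: -0.2
finger_force: 0.0
```

```bash
cat > go.py <<'E'
import sys; from h import *
s=get_state(); M=R.from_rotvec(s['eef_rot']).as_matrix(); p=s['position']
g=np.array([float(v) for v in sys.argv[1:4]])
print('t',s['time'],'p',p.round(1),'F',s['force'].round(1),'w',round(s['gripper_width'],1),'ff',round(s['finger_force'],1),'j',s['joints'].round(2)); print('M',M.round(3).tolist()); print('tool units',(M.T@(g-p)/50).round(3))
E
python3 go.py 486 -245 140
```

```text
t 1.9 p [ 220.6 -503.8  212.4] F [ 1.1 -0.2 -0.7] w -0.2 ff 0.0 j [-1.31  0.26  0.02  1.33 -0.    0.37]
M [[0.114, 0.993, -0.0], [0.993, -0.114, -0.0], [-0.0, -0.0, -1.0]]
tool units [5.749 4.681 1.447]
```

>>> {"api": "carry_out", "payload": {
  "deltas": "0.5 0.4 0.1 0; 0.5 0.4 0.1 0; 0.5 0.4 0.1 0; 0.5 0.4 0.1 0; 0.5 0.4 0.1 0; 0.5 0.4 0.1 0; 0.5 0.4 0.1 0; 0.5 0.4 0.1 0; 0.5 0.4 0.1 0; 0.5 0.4 0.1 0; 0.5 0.4 0.1 0; 0.25 0.28 0.1 0; 0 0 0 0; 0 0 0 0; 0 0 0 0"
}}

```text
time: 3.78
position: [484.5, -244.7, 152.5]
eef_rot: [2.342, 2.093, -0.0]
force: [-0.2, -0.7, 0.5]
gripper_width: -0.1
finger_force: 0.0
```

```bash
python3 go.py 486 -245 110; python3 - <<'E'
from h import *
a=snapshot('scene')[90:220,160:300]; b=snapshot('top')[120:260,290:440]
cv2.imwrite('pics/above.png',np.hstack([cv2.resize(a,(400,371),interpolation=2),cv2.resize(b,(398,371),interpolation=2)]))
E
```

```text
t 3.775 p [ 484.5 -244.7  152.5] F [-0.2 -0.7  0.5] w -0.1 ff 0.0 j [-0.62  0.27 -0.12  1.18 -0.    1.06]
M [[0.112, 0.994, 0.0], [0.994, -0.112, -0.0], [-0.0, 0.0, -1.0]]
tool units [-0.003  0.03   0.851]
```

View pics/above.png

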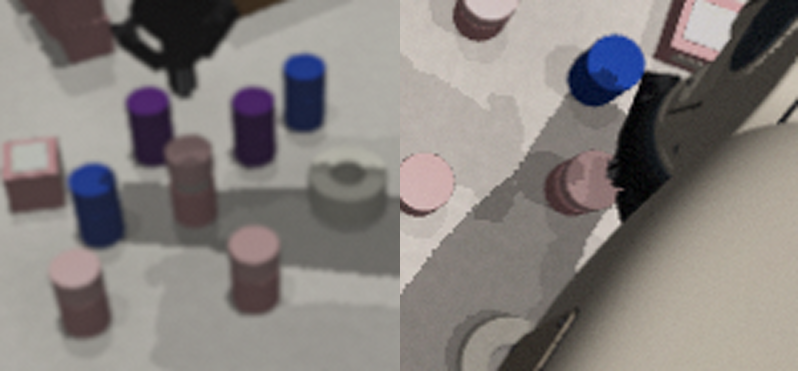

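The closed fingertips are above the proud jar, whose lid top is at about scene (226,142) and whose neck band is visible. I'll check the tip's projection numerically.

```bash
python3 - <<'E'
from h import *
for z in (0,84,98,144,152): print(z,proj('scene',[484.5,-244.7,z]).round(1),proj('top',[484.5,-244.7,z]).round(1))
E
```

```text
0 [227.5 163.9] [354.  191.3]
84 [225.5 144.8] [362.  188.2]
98 [225.1 141.4] [363.5 187.7]
144 [223.9 129.8] [368.7 185.7]
152 [223.7 127.7] [369.7 185.3]
```

>>> {"api": "carry_out", "payload": {
  "deltas": "0 0.03 0.2 0; 0 0 0.2 0; 0 0 0.2 0; 0 0 0.1 0; 0 0 0.05 0; 0 0 0 0; 0 0 0 0"
}}

```text
time: 4.75
position: [486.7, -244.2, 115.2]
eef_rot: [2.341, 2.095, 0.0]
force: [0.8, -0.0, 0.2]
gripper_width: 0.2
finger_force: 0.0
```

>>> {"api": "carry_out", "payload": {
  "deltas": "0 0 0.04 0; 0 0 0.04 0; 0 0 0.04 0; 0 0 0 0"
}}

```text
time: 5.25
position: [486.4, -244.0, 108.7]
eef_rot: [-2.341, -2.095, 0.0]
force: [-0.8, 0.3, -0.3]
gripper_width: -0.1
finger_force: 0.0
```

>>> {"api": "carry_out", "payload": {
  "deltas": "0 0 0.04 0; 0 0 0.04 0; 0 0 0.04 0; 0 0 0 0"
}}

```text
time: 5.75
position: [486.4, -244.0, 102.7]
eef_rot: [-2.341, -2.095, 0.0]
force: [-0.1, 0.1, 0.0]
gripper_width: 0.1
finger_force: 0.0
```

>>> {"api": "carry_out", "payload": {
  "deltas": "0 0 0.04 0; 0 0 0.04 0; 0 0 0 0"
}}

```text
time: 6.12
position: [486.4, -244.0, 98.7]
eef_rot: [-2.341, -2.095, 0.0]
force: [-0.2, -0.0, -0.1]
gripper_width: -0.2
finger_force: 0.0
```

```bash
python3 - <<'E'
from h import *
a=snapshot('scene')[110:180,185:265]
cv2.imwrite('pics/near.png',cv2.resize(a,(640,560),interpolation=2))
E
```

```text
(no output)
```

View pics/near.png

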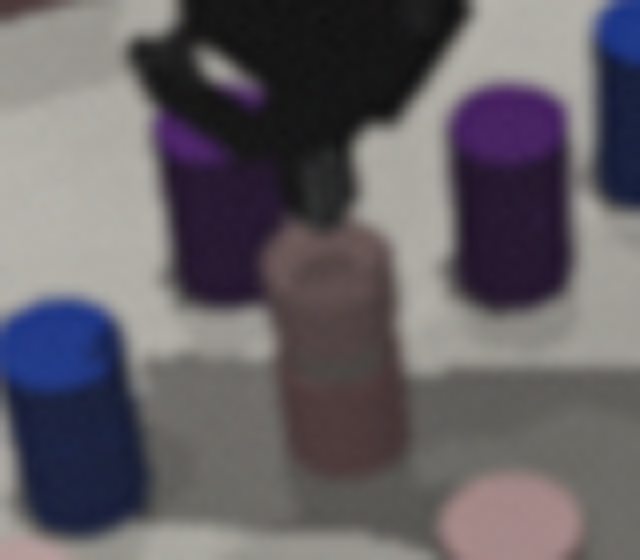

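The fingertips, at scene (225.6,138), are still above the lid centre at (225.6,142.8) with their shadow on it. I'll keep going down.

>>> {"api": "carry_out", "payload": {
  "deltas": "0 0 0.04 0; 0 0 0.04 0; 0 0 0 0"
}}

```text
time: 6.55
position: [486.4, -244.0, 94.7]
eef_rot: [-2.341, -2.095, 0.0]
force: [-0.2, 0.1, -0.5]
gripper_width: 0.0
finger_force: 0.0
```

>>> {"api": "carry_out", "payload": {
  "deltas": "0 0 0.04 0; 0 0 0.04 0; 0 0 0 0"
}}

```text
time: 6.92
position: [486.4, -244.0, 90.7]
eef_rot: [-2.341, -2.095, 0.0]
force: [0.7, 0.5, 0.6]
gripper_width: -0.1
finger_force: 0.0
```

>>> {"api": "carry_out", "payload": {
  "deltas": "0 0 0.04 0; 0 0 0.04 0; 0 0 0 0"
}}

```text
time: 7.3
position: [486.4, -244.0, 86.7]
eef_rot: [-2.341, -2.095, 0.0]
force: [-0.1, 0.0, 0.2]
gripper_width: 0.2
finger_force: 0.0
```

```bash
python3 - <<'E'
from h import *
a=snapshot('scene')[110:180,195:255]; b=snapshot('top')[160:225,330:380]
cv2.imwrite('pics/near2.png',np.hstack([cv2.resize(a,(480,560),interpolation=2),cv2.resize(b,(320,560),interpolation=2)]))
E
```

```text
(no output)
```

View pics/near2.png

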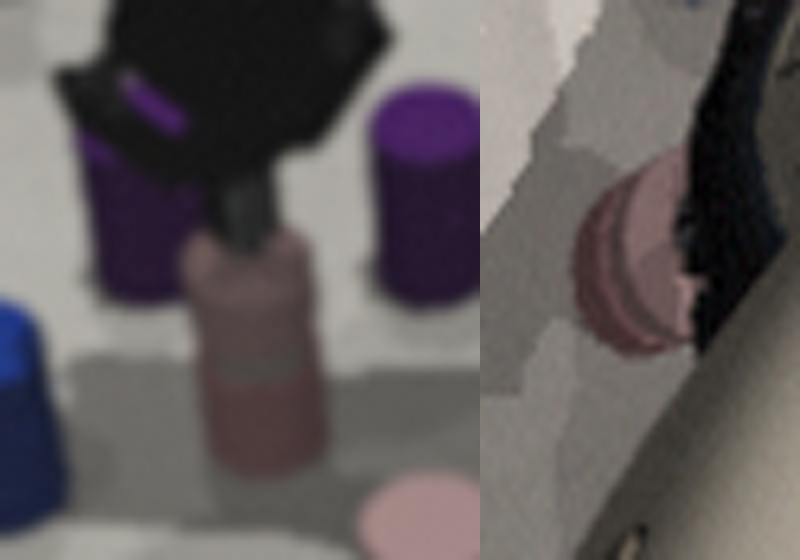

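The tip, at scene (226,142), is about to touch the lid centre, and the neck band is still showing. I'll go on in finer steps.

>>> {"api": "carry_out", "payload": {
  "deltas": "0 0 0.03 0; 0 0 0.03 0; 0 0 0 0"
}}

```text
time: 7.78
position: [486.4, -244.0, 83.7]
eef_rot: [-2.341, -2.095, 0.0]
force: [-1.1, -0.9, -0.7]
gripper_width: -0.2
finger_force: 0.0
```

>>> {"api": "carry_out", "payload": {
  "deltas": "0 0 0.03 0; 0 0 0.03 0; 0 0 0 0"
}}

```text
time: 8.15
position: [486.4, -244.0, 80.7]
eef_rot: [-2.341, -2.095, 0.0]
force: [0.4, 0.7, 0.0]
gripper_width: -0.4
finger_force: 0.0
```

>>> {"api": "carry_out", "payload": {
  "deltas": "0 0 0.03 0; 0 0 0.03 0; 0 0 0 0"
}}

```text
time: 8.52
position: [486.5, -244.2, 78.1]
eef_rot: [2.341, 2.095, 0.0]
force: [-0.6, 0.4, 2.4]
gripper_width: 0.0
finger_force: 1.3
```

```bash
python3 - <<'E'
from h import *
im=snapshot('scene').astype(int)
for c in (224,226,228): print(c,[tuple(im[r,c]) for r in range(134,172,2)] if c==226 else im[134:172,c].sum(1).tolist())
E
```

```text
224 [83, 113, 132, 139, 132, 129, 125, 121, 137, 168, 209, 238, 256, 254, 239, 225, 218, 214, 221, 215, 217, 215, 215, 222, 212, 205, 198, 198, 195, 200, 195, 197, 198, 200, 209, 232, 253, 259]
226 [(np.int64(31), np.int64(31), np.int64(30)), (np.int64(43), np.int64(42), np.int64(42)), (np.int64(42), np.int64(42), np.int64(41)), (np.int64(41), np.int64(40), np.int64(39)), (np.int64(43), np.int64(42), np.int64(42)), (np.int64(65), np.int64(64), np.int64(75)), (np.int64(80), np.int64(80), np.int64(97)), (np.int64(75), np.int64(76), np.int64(91)), (np.int64(67), np.int64(68), np.int64(81)), (np.int64(68), np.int64(68), np.int64(81)), (np.int64(68), np.int64(69), np.int64(80)), (np.int64(68), np.int64(71), np.int64(75)), (np.int64(65), np.int64(65), np.int64(81)), (np.int64(61), np.int64(60), np.int64(78)), (np.int64(60), np.int64(60), np.int64(78)), (np.int64(61), np.int64(60), np.int64(79)), (np.int64(61), np.int64(61), np.int64(79)), (np.int64(62), np.int64(61), np.int64(78)), (np.int64(78), np.int64(80), np.int64(85))]
228 [111, 130, 122, 119, 113, 112, 122, 150, 184, 198, 220, 243, 250, 242, 225, 217, 214, 212, 214, 213, 213, 213, 214, 214, 206, 198, 195, 196, 198, 195, 196, 197, 200, 197, 199, 215, 245, 257]
```

>>> {"api": "carry_out", "payload": {
  "deltas": "0 0 0.03 0; 0 0 0.03 0; 0 0 0 0"
}}

```text
time: 8.95
position: [486.6, -244.2, 75.3]
eef_rot: [2.341, 2.095, 0.0]
force: [-1.6, 0.8, 5.4]
gripper_width: -0.0
finger_force: 2.8
```

>>> {"api": "carry_out", "payload": {
  "deltas": "0 0 0.03 0; 0 0 0.03 0; 0 0 0 0"
}}

```text
time: 9.32
position: [486.6, -244.2, 72.3]
eef_rot: [2.341, 2.095, 0.0]
force: [-0.4, 0.6, 5.7]
gripper_width: 0.0
finger_force: 2.9
```

>>> {"api": "carry_out", "payload": {
  "deltas": "0 0 0.03 0; 0 0 0.03 0; 0 0 0 0"
}}

```text
time: 9.7
position: [486.6, -244.2, 69.3]
eef_rot: [2.341, 2.095, 0.0]
force: [-0.5, 0.5, 5.4]
gripper_width: -0.1
finger_force: 2.8
```

>>> {"api": "carry_out", "payload": {
  "deltas": "0 0 0.03 0; 0 0 0.03 0; 0 0 0 0"
}}

```text
time: 10.07
position: [486.6, -244.2, 66.3]
eef_rot: [2.341, 2.095, 0.0]
force: [-1.2, 0.7, 5.6]
gripper_width: 0.1
finger_force: 2.8
```

```bash
python3 - <<'E'
from h import *
a=snapshot('scene')[110:180,195:255]; b=snapshot('top')[160:225,330:380]
cv2.imwrite('pics/near3.png',np.hstack([cv2.resize(a,(480,560),interpolation=2),cv2.resize(b,(320,560),interpolation=2)]))
E
```

```text
(no output)
```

View pics/near3.png

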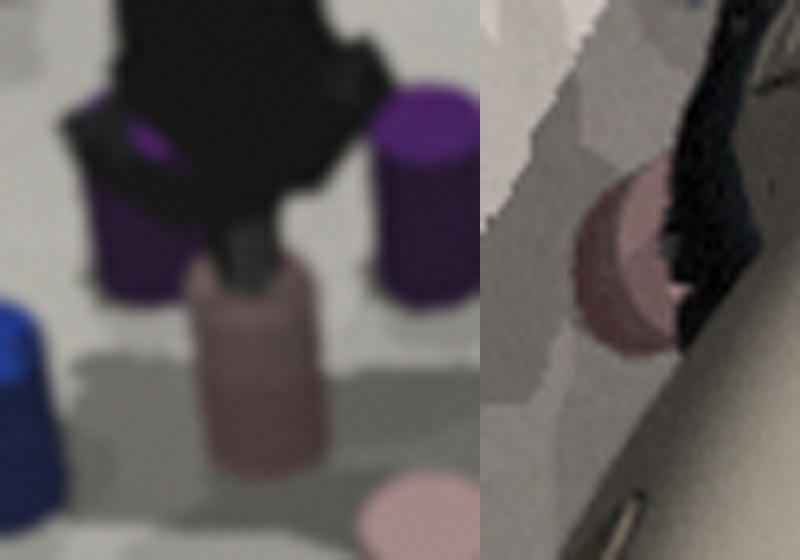

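The lid has slid nearly home: the neck band is gone or very thin, and the jar is upright and unmoved. I'll press on to the hard stop.

>>> {"api": "carry_out", "payload": {
  "deltas": "0 0 0.02 0; 0 0 0.02 0; 0 0 0 0"
}}

```text
time: 10.55
position: [486.8, -244.3, 65.1]
eef_rot: [2.34, 2.094, 0.001]
force: [-3.0, 2.4, 13.6]
gripper_width: 0.0
finger_force: 6.7
```

>>> {"api": "carry_out", "payload": {
  "deltas": "0 0 0.02 0; 0 0 0.02 0; 0 0 0 0"
}}

```text
time: 10.92
position: [487.4, -244.7, 65.0]
eef_rot: [2.338, 2.092, 0.001]
force: [-6.8, 4.4, 31.2]
gripper_width: -0.3
finger_force: 15.3
```

>>> {"api": "carry_out", "payload": {
  "deltas": "0 0 -0.1 0; 0 0 -0.3 0; 0 0 -0.4 0; 0 0 -0.3 0; 0 0 -0.1 0; 0 0 0 0"
}}

```text
time: 11.68
position: [486.5, -244.1, 121.9]
eef_rot: [2.341, 2.095, 0.0]
force: [0.5, 0.3, 0.4]
gripper_width: -0.3
finger_force: 0.0
```

>>> {"api": "carry_out", "payload": {
  "deltas": "0 0 0 0; 0 0 0 0; 0 0 0 0; 0 0 0 0; 0 0 0 0; 0 0 0 0",
  "gripper": -1
}}

```text
time: 12.42
position: [486.5, -244.1, 121.9]
eef_rot: [-2.341, -2.095, 0.0]
force: [-0.6, -0.2, -0.9]
gripper_width: 85.7
finger_force: 0.0
```

```bash
python3 go.py 486 -245 8; python3 - <<'E'
from m import *
from scipy.optimize import minimize
im=snapshot('scene'); g=(486,-245)
ms=[r for r in cut_out('scene','jar') if np.linalg.norm(np.array(r['pixel'])-proj('scene',[*g,42]))<10]
m=ms[0]['pixels'].astype(np.float32)
r=minimize(lambda v:-iou(mask_cyl('scene',v,0,84,26),m),g,method='Nelder-Mead',options=dict(initial_simplex=[g,(494,-245),(486,-237)],xatol=.3)); print(r.x,r.fun)
a=im[90:190,180:280]; b=snapshot('top')[140:240,310:410]
cv2.imwrite('pics/up.png',np.hstack([cv2.resize(a,(400,400),interpolation=2),cv2.resize(b,(400,400),interpolation=2)]))
E
```

```text
t 12.425 p [ 486.5 -244.1  121.9] F [-0.6 -0.2 -0.9] w 85.7 ff 0.0 j [-0.62  0.29 -0.17  1.11  0.    1.06]
M [[0.111, 0.994, -0.0], [0.994, -0.111, 0.0], [0.0, -0.0, -1.0]]
tool units [-0.019 -0.007  2.277]
[ 485.20465088 -243.71890259] -0.9456737637519836
```

View pics/up.png

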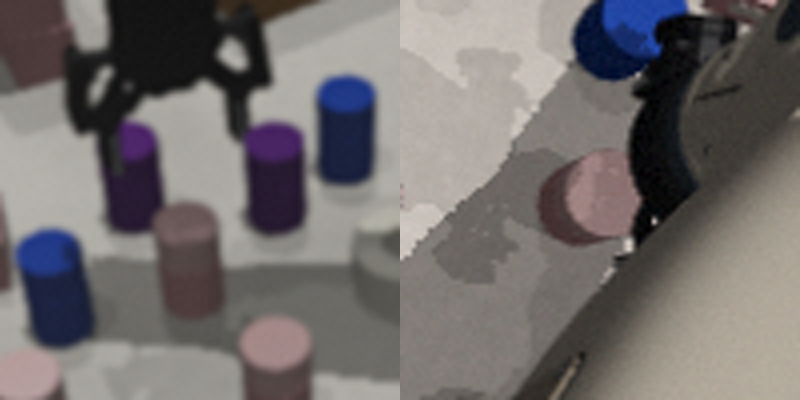

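The lid is home with no neck showing, and the jar stands at about (486,-244). The open jaws straddle it, so I'll descend in stages.

>>> {"api": "carry_out", "payload": {
  "deltas": "0 0 0.3 0; 0 0 0.3 0; 0 0 0.3 0; 0 0 0.2 0; 0 0 0.1 0; 0 0 0.1 0; 0 0 0 0"
}}

```text
time: 13.45
position: [486.5, -244.1, 56.8]
eef_rot: [-2.341, -2.095, -0.0]
force: [-0.0, 0.4, -0.2]
gripper_width: 85.3
finger_force: 0.0
```

>>> {"api": "carry_out", "payload": {
  "deltas": "0 0 0.2 0; 0 0 0.2 0; 0 0 0.2 0; 0 0 0.1 0; 0 0 0 0"
}}

```text
time: 14.08
position: [486.3, -244.0, 21.4]
eef_rot: [-2.34, -2.094, 0.0]
force: [-0.3, 0.6, 0.4]
gripper_width: 85.6
finger_force: 0.0
```

>>> {"api": "carry_out", "payload": {
  "deltas": "0 0 0.08 0; 0 0 0.08 0; 0 0 0.04 0; 0 0 0 0"
}}

```text
time: 14.58
position: [486.4, -244.1, 11.7]
eef_rot: [-2.341, -2.095, 0.0]
force: [-0.0, 0.8, 0.8]
gripper_width: 85.1
finger_force: 0.0
```

>>> {"api": "carry_out", "payload": {
  "deltas": "0 0 0 0; 0 0 0 0; 0 0 0 0; 0 0 0 0; 0 0 0 0; 0 0 0 0",
  "gripper": 1
}}

```text
time: 15.32
position: [486.4, -244.1, 12.2]
eef_rot: [2.341, 2.095, -0.0]
force: [-2.8, 0.6, 5.2]
gripper_width: 50.9
finger_force: 62.1
```

>>> {"api": "carry_out", "payload": {
  "deltas": "0 0 -0.05 0; 0 0 -0.15 0; 0 0 -0.25 0; 0 0 -0.35 0; 0 0 -0.4 0; 0 0 -0.4 0; 0 0 -0.4 0; 0 0 -0.2 0; 0 0 -0.1 0; 0 0 0 0; 0 0 0 0"
}}

```text
time: 16.7
position: [486.2, -243.9, 126.2]
eef_rot: [-2.34, -2.094, 0.0]
force: [-0.0, -0.3, -1.3]
gripper_width: 50.8
finger_force: 62.5
```

>>> {"api": "carry_out", "payload": {
  "deltas": "0.1 0 0 0; 0.3 -0.02 0 0; 0.5 -0.04 0 0; 0.7 -0.05 0 0; 0.7 -0.05 0 0; 0.7 -0.05 0 0; 0.7 -0.05 0 0; 0.7 -0.05 0 0; 0.7 -0.05 0 0; 0.7 -0.05 0 0; 0.7 -0.05 0 0; 0.7 -0.05 0 0; 0.7 -0.05 0 0; 0.7 -0.04 0 0; 0.6 -0.04 0 0; 0.4 -0.02 0 0; 0.3 -0.01 0 0; 0.1 0 0 0; 0 0 0 0; 0 0 0 0"
}}

```text
time: 19.2
position: [508.5, 255.9, 126.9]
eef_rot: [2.342, 2.094, -0.0]
force: [0.4, 0.6, -1.2]
gripper_width: 50.8
finger_force: 62.5
```

```bash
python3 go.py 509 263.5 122; python3 - <<'E'
from m import *
from scipy.optimize import minimize
X=get_state()['position']
for n in ['scene','top']:
    im=snapshot(n); ms=cut_out(n,'jar'); g=X[:2]; z=110
    p=proj(n,[*g,z+42]); print(n,p.round(),[(r['pixel'],round(r['score'],2),r['pixels'].sum()) for r in ms if np.linalg.norm(r['pixel']-p)<60])
    c=np.round(proj(n,[509,263,100])).astype(int); a=im[c[1]-65:c[1]+65,c[0]-65:c[0]+65]
    cv2.imwrite(f'pics/o_{n}.png',cv2.resize(a,(400,400),interpolation=2)); print(c)
cv2.imwrite('pics/over.png',np.hstack([cv2.imread('pics/o_scene.png'),cv2.imread('pics/o_top.png')]))
E
```

```text
t 19.2 p [508.5 255.9 126.9] F [ 0.4  0.6 -1.2] w 50.8 ff 62.5 j [ 0.32  0.33 -0.1   1.14 -0.    2.  ]
M [[0.111, 0.994, -0.0], [0.994, -0.111, -0.0], [-0.0, -0.0, -1.0]]
tool units [ 0.153 -0.008  0.098]
scene [312. 264.] [([314.4, 267.9], 0.7, np.int64(494))]
[311 278]
top [138. 171.] [([141.0, 169.7], 0.58, np.int64(433))]
[142 173]
```

View pics/over.png

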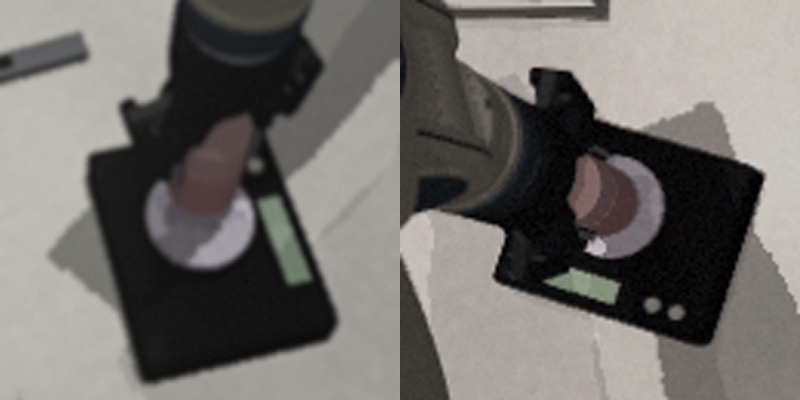

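The jar is held upright over the pan, short of centre by about 8 mm in y. I'll correct that and lower it.

>>> {"api": "carry_out", "payload": {
  "deltas": "0.08 0 0 0; 0.08 0 0 0; 0 0 0.15 0; 0 0 0.2 0; 0 0 0.15 0; 0 0 0.1 0; 0 0 0.05 0; 0 0 0 0; 0 0 0 0"
}}

```text
time: 20.52
position: [509.6, 264.5, 94.6]
eef_rot: [2.341, 2.095, 0.001]
force: [-0.9, -0.1, -1.3]
gripper_width: 50.7
finger_force: 62.5
```

```bash
python3 go.py 509 264 90; python3 - <<'E'
from m import *
from scipy.optimize import minimize
X=get_state()['position']
# bottom-of-jar fit: masks near expected
for n in ['scene','top']:
    snapshot(n); p=proj(n,[X[0],X[1],82+30]); 
    ms=[r for r in cut_out(n,'jar') if np.linalg.norm(np.array(r['pixel'])-p)<15]
    print(n,p.round(1),[(np.round(r['pixel'],1),r['score']) for r in ms])
E
```

```text
t 20.525 p [509.6 264.5  94.6] F [-0.9 -0.1 -1.3] w 50.7 ff 62.5 j [ 0.33  0.36 -0.14  1.07  0.    2.01]
M [[0.111, 0.994, 0.0], [0.994, -0.111, 0.0], [0.0, 0.0, -1.0]]
tool units [-0.012 -0.01   0.093]
scene [311.8 276.1] [(array([314.9, 280.7]), 0.81)]
top [139.9 172.5] [(array([141.4, 171.6]), 0.56)]
```

>>> {"api": "carry_out", "payload": {
  "deltas": "0 0 0.03 0; 0 0 0.03 0; 0 0 0 0"
}}

```text
time: 21.1
position: [509.3, 264.5, 91.2]
eef_rot: [-2.341, -2.095, 0.0]
force: [0.5, -0.6, -0.9]
gripper_width: 50.8
finger_force: 62.5
```

>>> {"api": "carry_out", "payload": {
  "deltas": "0 0 0.02 0; 0 0 0 0"
}}

```text
time: 21.35
position: [509.3, 264.5, 90.3]
eef_rot: [-2.341, -2.095, 0.0]
force: [0.1, -0.3, -1.3]
gripper_width: 50.6
finger_force: 62.4
```

>>> {"api": "carry_out", "payload": {
  "deltas": "0 0 0.02 0; 0 0 0 0"
}}

```text
time: 21.6
position: [509.4, 264.5, 90.2]
eef_rot: [2.341, 2.095, 0.001]
force: [-2.5, -2.0, 5.9]
gripper_width: 51.1
finger_force: 63.1
```

>>> {"api": "carry_out", "payload": {
  "deltas": "0 0 0.01 0; 0 0 0 0"
}}

```text
time: 21.85
position: [509.4, 264.5, 90.2]
eef_rot: [2.341, 2.095, 0.002]
force: [-3.8, -2.5, 11.4]
gripper_width: 50.6
finger_force: 63.3
```

>>> {"api": "carry_out", "payload": {
  "deltas": "0 0 -0.01 0; 0 0 0 0"
}}

```text
time: 22.1
position: [509.4, 264.5, 90.2]
eef_rot: [2.341, 2.095, 0.001]
force: [-2.3, -2.0, 7.0]
gripper_width: 51.0
finger_force: 62.8
```

>>> {"api": "carry_out", "payload": {
  "deltas": "0 0 0 0; 0 0 0 0; 0 0 0 0; 0 0 0 0; 0 0 0 0; 0 0 0 0",
  "gripper": -1
}}

```text
time: 22.85
position: [509.4, 264.5, 89.3]
eef_rot: [-2.341, -2.095, 0.0]
force: [0.4, 0.5, -0.0]
gripper_width: 85.4
finger_force: 0.0
```

>>> {"api": "carry_out", "payload": {
  "deltas": "0 0 -0.1 0; 0 0 -0.2 0; 0 0 -0.4 0; 0 0 -0.5 0; 0 0 -0.6 0; 0 0 -0.6 0; 0 0 -0.3 0; -0.4 0 -0.1 0; -0.8 0 0 0; -0.8 0 0 0; -0.8 0 0 0; -0.4 0 0 0; 0 0 0 0; 0 0 0 0"
}}

```text
time: 24.6
position: [491.4, 105.4, 229.0]
eef_rot: [-2.341, -2.094, 0.001]
force: [-0.4, -0.4, -0.2]
gripper_width: 85.4
finger_force: 0.0
```

```bash
python3 go.py 509 264 90; python3 - <<'E'
from m import *
from scipy.optimize import minimize
o=[]; Ms={}
for n in ['scene','top']:
    im=snapshot(n); p=proj(n,[509,264,120]); c=np.round(p).astype(int)
    o.append(cv2.resize(im[c[1]-55:c[1]+55,c[0]-55:c[0]+55],(400,400),interpolation=2))
    ms=[r for r in cut_out(n,'jar') if np.linalg.norm(np.array(r['pixel'])-p)<15]
    if ms: Ms[n]=ms[0]['pixels'].astype(np.float32)
g=[509,264,162]
r=minimize(lambda v:-sum(iou(mask_cyl(n,v,78,v[2],26),m) for n,m in Ms.items()),g,method='Nelder-Mead',options=dict(initial_simplex=[g,[515,264,162],[509,270,162],[509,264,170]],xatol=.3))
print(list(Ms),r.x.round(1),r.fun)
cv2.imwrite('pics/final.png',np.hstack(o))
E
```

```text
t 24.6 p [491.4 105.4 229. ] F [-0.4 -0.4 -0.2] w 85.4 ff 0.0 j [ 0.04  0.17 -0.05  1.35  0.    1.73]
M [[0.111, 0.994, -0.001], [0.994, -0.111, 0.0], [0.0, -0.001, -1.0]]
tool units [ 3.192e+00 -1.000e-03  2.781e+00]
['scene'] [506.7 262.9 152.4] -0.9663601517677307
```

View pics/final.png

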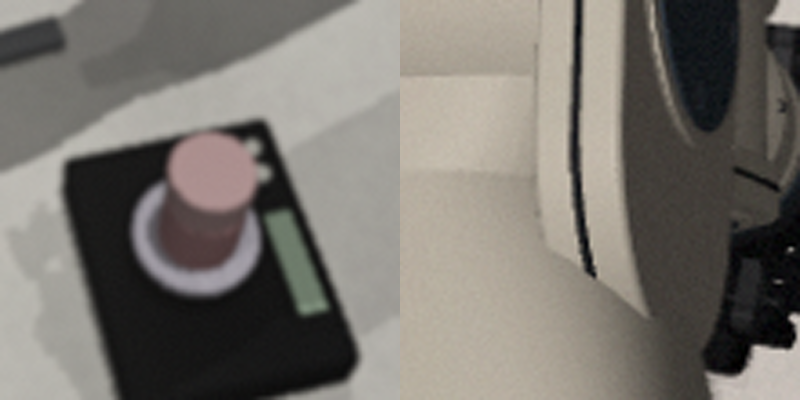

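The jar stands upright in the middle of the pan (scene view) with its lid home, and the gripper is clear of it. In the top view the arm hides the pan. Handing in.

```bash
python3 -c "
from workcell import *
print(hand_in())"
```

```text
the job is handed in; nothing more can be done
None
```

The proud lid was pressed fully home on the bench, and that jar now stands upright in the middle of the scale pan, released. I did not touch the other two jars, and the job was handed in at about 25 s on the robot clock.

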